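# Tuck the shield plate under the nest's flap and hold it down

### The job

Lift the heat sink off the test nest and stand it upright on the bench beside the nest. Then take the brass shield plate by its black grip bar, lay it on the nest's bed and slide its front edge at least 20 mm in under the red-lipped hinged flap without lifting the flap. Finish while holding the bar and pressing the plate flat onto the bed (about 10 N), without letting go, and leave the other things on the bench where they are.

Things in the scene. Friction and masses are not known exactly. Their poses are not given: they have to be found in the camera images.
- nest: Grey test nest fixed to the bench, 200 (x) x 150 (y) mm; origin under its centre at bench level, z up, x from the open front half (nearer the robot) to the rear hinge. Flat bed 20 mm above the bench, open at x -100 to 0 mm; from x = 0 to 82 mm the flap lies over it, underside 8 mm above the bed. Side rails leave that slot 122 mm wide; a stop bar ends it at x = 46 mm
- lip_line (a point): Point on the bed's top straight below the middle of the flap's front lip; axes as the nest's (x points in under the flap)
- flap (a joint): Hinge of the flap, an aluminium leaf 140 mm wide (y), 4 mm thick, red bead along the top of its front lip; 82 mm from lip to hinge axis, which is 30 mm above the bench. 0 = lying level (its lowest; it falls back by its own 80 g); grows in rad as the lip lifts, at a light touch from below
- shield: Loose brass shield plate, 90 (x) x 108 (y) x 4 mm, about 130 g, lying flat on the bench. Origin at the centre of its underside, z up, x to its front edge, which is to be tucked under (a red line crosses the plate 31 mm behind it). Its black grip bar stands across it at x = -24 mm: 10 mm thick (x), 64 mm long (y), top 30 mm above the underside
- shield_front (a point): Middle of the shield plate's front edge, at its underside
- shield_bar (a point): Middle of the grip bar, 22 mm above the plate's underside; axes as the plate's
- heat_sink: Loose grey finned heat sink, 42 (x) x 55 (y) x 26 mm high, 85 g, standing fins up on the open half of the nest's bed. Origin at the centre of its underside, z up. The fins stand across y; the flat outer faces of the two end fins, at y = -27 and +26 mm and 5 to 26 mm up, can be gripped (53 mm apart). Nearer than x = 0.6 m and up to 0.45 m to either side the bench holds only the listed things
- calculator: Desk calculator 130 (x) x 78 (y) x 15 mm lying flat, a bystander; origin under its centre
- solvent_bottle: Blue bottle with white cap, 64 mm diameter, 117 mm tall, a bystander; origin under its centre
- tape_green: Roll of green tape, 86 mm diameter, 18 mm high, lying flat, a bystander; origin under its centre
Not all that is in view belongs to the job. What is shaped like the heat_sink but green, orange or turquoise is not meant.

How it is judged:
On the way, in this order (a step that is already met when the one before it is completed fails the run):
1. the heat sink has been lifted clear of the nest in the fingers (height (world z) of heat_sink above 0.035 m and contact force between the fingers and heat_sink above 0.5 N), for 0.1 s.
2. the heat sink stands upright on the bench, released (height (world z) of heat_sink below 0.005 m and angle between heat_sink's own z axis and vertical below 0.1 rad and contact force between the fingers and heat_sink below 0.1 N), for 0.2 s.
3. the shield plate's front edge is under the flap (x of shield_front in the frame of lip_line above 0.005 m and z of shield_front in the frame of lip_line between -0.004 and 0.007 m and y of shield_front in the frame of lip_line between -0.03 and 0.03 m), for 0.1 s.
At the end, for the whole second after the job is handed in: Heat sink upright (0.1 rad) on the bench; shield plate flat (0.04 rad, front edge within 4 mm of the bed), at rest, its front edge 20 mm or more under the lip, square to the nest within 0.12 rad; flap below 0.03 rad; fingers hold the plate (over 3 N) and press it on the nest with over 4 N (height (world z) of heat_sink below 0.005 m and angle between heat_sink's own z axis and vertical below 0.1 rad and z of shield_front in the frame of lip_line between -0.004 and 0.004 m and angle between shield's own z axis and vertical below 0.04 rad and y of shield_front in the frame of lip_line between -0.03 and 0.03 m and x of shield_front in the frame of lip_line above 0.02 m and angle between the x axis of shield and the x axis of nest, either way round below 0.12 rad and value of joint flap below 0.03 rad and linear speed of shield below 0.01 m/s and contact force between shield and nest above 4 N and contact force between the fingers and shield above 3 N); the arm keeps its last pose, push and grip.
It fails at once if the flap is lifted (over 0.08 rad, about 6 mm at its lip) (value of joint flap above 0.08 rad).
It fails at once if the calculator, bottle or tape roll is moved more than 20 mm (distance of any of calculator, solvent_bottle, tape_green from where it was at the start of the episode above 0.02 m).
It also fails if it takes over 64 s, if anything falls off the work surface, if the arm or the gripper's body presses on something with over 40 N, if the wrist force passes 120 N, or if a joint passes its speed limit or range.

### The arm

A 7-joint arm with a two-finger parallel gripper is mounted at the origin on a cart in front of the work surface, level with it; the furniture and walls round the work are solid. World frame = base frame: x ahead of the robot, y to its left, z up, the work surface at z = 0. Lengths are in m, angles in rad, forces in N, time in s.
With the tool pointing down it reaches from about 0.425 to 0.925 m from the base axis. Payload 6.8 kg.
Tool frame: the origin (TCP) lies at the very end of the fingers, on their centre line; the grasp point (between the pads) lies 19 mm behind it; z points along the fingers, y is the line along which they close (so a half turn about z gives the same grasp; the last joint's range is limited). The gripper opens to 85 mm and grips with 20 to 120 N. Pads are 22 mm wide; open, the fingers measure 114 mm over their backs; the gripper's body (76 mm by 85 mm) begins 54 mm behind the grasp point. The pads swing forward as they close: fully open they stand 13 mm farther back than shut.
Start: joints at [-1.443, 0.477, 0.022, 1.555, -0.011, 1.109, -0.083], TCP at [0.158, 0.656, 0.231] pointing down, gripper open.
Joint ranges: [-2.96, 2.96], [-0.34, 2.1], [-1.41, 1.46], [0.24, 2.44], [-1.37, 4.51], [0.17, 1.92], [-2.96, 2.96]. Speed limits (rad/s): [2.39, 2.39, 3.14, 3.14, 3.14, 3.14, 3.14].

### API

Orientations are given as a unit quaternion [w, x, y, z].
In Python, from station import bot gives the robot as it stands. The module is installed in compiled form; this text tells all that it offers.
- The arm moves only by the shell command python3 -m jog 'ROWS' [OPENING] [FORCE]. ROWS is JSON, a list of rows, each a list of 4 numbers: the shift along the tool's x, y, z in cm, then the turn about the tool's z in rad. In form: [[x, y, z, spin], ...]. A call has 1 to 20 rows; each row is the pose to reach, as a shift and turn from the pose commanded when the call began, along the tool's axes at that moment; what a row does not reach only later rows make up. A row lasts 1/12 s, in which the tool goes at most 41.7 mm and 7.16 degrees, less where a joint would pass 70% of its speed; a pose out of reach is approached as far as the arm can. A call with a gripper value outside its range is refused whole. OPENING is the closure, from -1 (fully open) to 1 (shut), set as the call begins (- or left out, the last holds). The fingers move at their own pace and stop on an object; FORCE is the grip in N (left out, the last holds). Time passes only in rows, so rows that repeat a pose let the fingers close. It gives the time, the measured TCP pose, the force, the opening and the grip force at its end, in the units of the state.
- bot.get_obs(): the state, without advancing time (a new reading comes with each control period).
- bot.read_camera(name): name is "scene" or "top" or "wrist"; returns a dict with "pixels" (480x640x3 uint8, red, green, blue), "depth" (480x640 float32, m along the optical axis (not along the pixel's ray), 0 where there is no reading), "fovy" (degrees; the focal length in pixels is half the picture's height over the tangent of half this angle, whatever the lens; pixels are square), "cx", "cy" (the principal point, pixels), "pose" (4x4, takes a point from camera to world coordinates). Camera axes: x right, y down, z forward; pixel columns grow to the right and rows downward; lengths in m; the calibration is good to about 2 mm. The wrist camera is an equidistant fisheye: a pixel r from the principal point sees the ray r / f radians off the axis. A picture is of the moment at which its call begins.
- bot.hand_in(): hands the job in; it is judged then, once.
The state is a dict: "t": time; "q": joint angles; "joint_vel": joint speeds; "joint_torque": joint torques, N m; "eef_pos": TCP position; "tool_rot": TCP orientation; "contact_force": force on the tool from outside, world axes, zero at the start; "torque": the same for the moment, N m; "gripper_width": opening from 0.0 (shut) to 1.0 (fully open); "grasp_force": force on a finger pad.
Only numpy, scipy, OpenCV 4.12 (cv2) and the standard library are available. Lean on these libraries where they do the work, as an engineer would, in place of code of your own. Each camera call takes 0.05 s, during which the arm holds its last target. There are 200 camera calls.

## Working session

There is one attempt and no reset: what is moved stays moved. The work goes in short steps, Python scripts to look and compute and a shell command to move; the robot and the scene stay as the last step left them, time stands still between calls to the robot, and variables do not carry over. Pictures are saved under pics/ and viewed, at most 10 in all, crops included, and the job is handed in when it is done.

```bash
mkdir -p pics; cat > h.py <<'E'
import numpy as np, cv2
from station import bot
def snap(n):
    d=bot.read_camera(n); d['f']=240/np.tan(np.radians(d['fovy'])/2); return d
def pts(d):
    v,u=np.mgrid[0:480,0:640]; z=d['depth']
    P=np.stack([(u-d['cx'])/d['f']*z,(v-d['cy'])/d['f']*z,z],-1)
    T=np.array(d['pose']); return P@T[:3,:3].T+T[:3,3]
def ray(d,uv,h):
    T=np.array(d['pose']); uv=np.atleast_2d(np.asarray(uv,float))
    r=np.c_[(uv[:,0]-d['cx'])/d['f'],(uv[:,1]-d['cy'])/d['f'],np.ones(len(uv))]@T[:3,:3].T
    return T[:3,3]+r*((h-T[2,3])/r[:,2])[:,None]
def save(n,im): cv2.imwrite('pics/'+n,im[:,:,::-1])
E
python3 - <<'E'
from h import *
import pickle
o=bot.get_obs(); print({k:np.round(v,3) for k,v in o.items()})
for n in('top','scene'):
    d=snap(n); save(n+'0.png',d['pixels']); print(n,d['f'],d['cx'],d['cy'],np.round(d['pose'],3)); pickle.dump(d,open(n+'0.pkl','wb'))
E
```

```text
{'t': np.float64(0.0), 'q': array([-1.443,  0.478,  0.022,  1.556, -0.012,  1.109, -0.083]), 'joint_vel': array([ 0.   , -0.001, -0.   ,  0.   , -0.001,  0.001,  0.001]), 'joint_torque': array([ 0.0000e+00, -5.9645e+01,  1.6080e+00, -2.8120e+01,  1.2000e-02,
        1.0000e-02, -0.0000e+00]), 'eef_pos': array([0.158, 0.656, 0.23 ]), 'tool_rot': array([-0.   ,  0.118,  0.993, -0.001]), 'contact_force': array([ 0.381, -0.137, -0.354]), 'torque': array([-0.001, -0.032,  0.062]), 'grasp_force': np.float64(0.0), 'gripper_width': np.float64(1.003)}
top 619.3024506006535 304.02898372359175 244.31532953676123 [[-0.016 -0.997  0.081  0.399]
 [-1.     0.016  0.    -0.058]
 [-0.002 -0.081 -0.997  1.607]
 [ 0.     0.     0.     1.   ]]
scene 518.9063590920457 323.7504098719348 243.41110849267042 [[ 0.777 -0.367  0.511 -0.108]
 [-0.629 -0.447  0.636 -0.876]
 [-0.005 -0.816 -0.578  0.786]
 [ 0.     0.     0.     1.   ]]
```

View pics/top0.png

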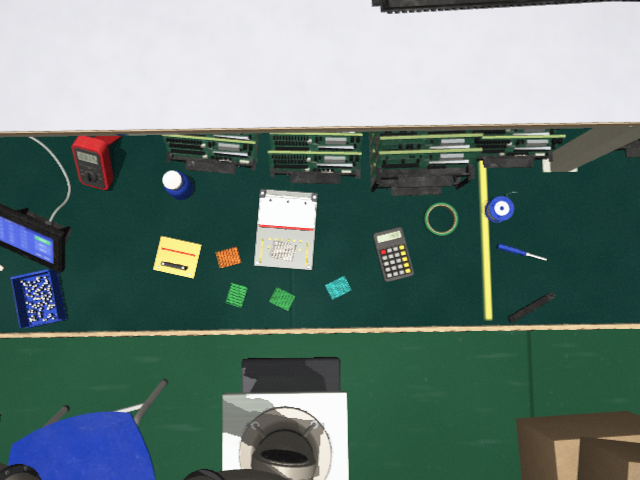

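View pics/scene0.png

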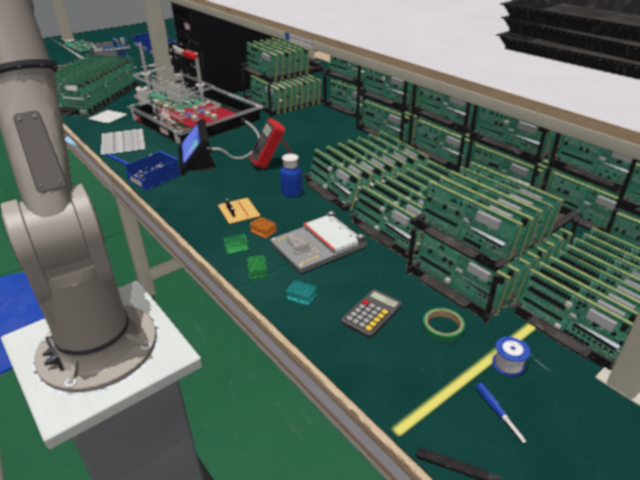

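The top view shows the nest at (285,230) with a grey finned block on its open half at (283,250). The shield is at (177,257) with its bar at (175,266). The calculator is at (393,254), the bottle at (177,184) and the green tape at (441,219).

Heat-sink candidates are grey (283,250), orange (228,257), green (236,295) and (282,299), and turquoise (338,288). The grey one fits, because it is grey and stands on the nest's bed. I'll confirm it in a crop.

```bash
python3 - <<'E'
from h import *
import pickle
d=pickle.load(open('top0.pkl','rb')); im=d['pixels']
c=cv2.resize(im[175:315,145:345],None,fx=4,fy=4,interpolation=cv2.INTER_CUBIC); save('crop.png',c)
P=pts(d)
hsv=cv2.cvtColor(im,cv2.COLOR_RGB2HSV)
for n,uv in dict(bench=(210,300),bed=(265,255),flap=(285,205),sink=(283,250),plate=(190,260),tape=(441,205),calc=(393,254)).items(): print(n,uv,np.round(P[uv[1],uv[0]],3),hsv[uv[1],uv[0]])
def rect(mask,h,name):
    cs,_=cv2.findContours(mask.astype(np.uint8),0,1)
    c=max(cs,key=cv2.contourArea); r=cv2.minAreaRect(c); b=cv2.boxPoints(r); W=ray(d,b,h)
    print(name,np.round(r[0],1),np.round(W.mean(0),4),'sides',np.round(np.linalg.norm(np.diff(W[:3],axis=0),axis=1),4),'ang',np.round(np.arctan2(*(W[1]-W[0])[1::-1]),3)); 
z=P[...,2]; H,S,V=hsv[...,0],hsv[...,1],hsv[...,2]
def roi(u0,v0,u1,v1):
    m=np.zeros((480,640),bool); m[v0:v1,u0:u1]=1; return m
rect(cv2.morphologyEx((roi(140,225,210,285)&(H>12)&(H<32)&(S>60)&(V>100)).astype(np.uint8),3,np.ones((9,9))),.004,'plate')
rect(roi(140,225,210,285)&(V<70)&(S<150)&(cv2.erode(((H>12)&(H<32)&(S>60)&(V>100)).astype(np.uint8),np.ones((1,1)))==0)&roi(160,258,192,275),.03,'bar')
rect(roi(160,240,200,256)&((H<8)|(H>172))&(S>120),.004,'plate red')
rect(roi(250,215,325,240)&((H<8)|(H>172))&(S>120),.034,'flap bead')
rect(roi(245,185,330,280)&(S<60)&(V>70),.025,'nest')
rect(roi(255,236,315,268)&(z>.033),.046,'sink depth')
E
```

```text
bench (210, 300) [0.389 0.187 0.   ] [ 84 165  62]
bed (265, 255) [0.502 0.043 0.02 ] [ 37  10 219]
flap (285, 205) [ 0.629 -0.011  0.035] [ 90   1 253]
sink (283, 250) [ 0.514 -0.004  0.018] [ 21  10 247]
plate (190, 260) [0.493 0.238 0.007] [ 28 104 252]
tape (441, 205) [ 0.625 -0.414  0.016] [ 17  95 151]
calc (393, 254) [ 0.5   -0.287  0.011] [19 26 79]
plate [176.9 256.6] [0.5028 0.2724 0.004 ] sides [0.0918 0.1113] ang -0.211
bar [185.5 268. ] [0.4716 0.245  0.03  ] sides [0.0025 0.0051] ang -1.587
plate red [191.6 254.3] [0.5082 0.2343 0.004 ] sides [0.0019 0.0133] ang -0.247
flap bead [285.5 227.2] [ 0.5716 -0.0113  0.034 ] sides [0.0045 0.136 ] ang -0.087
nest [285.5 228.9] [ 0.5686 -0.0109  0.025 ] sides [0.2006 0.1523] ang -0.088
sink depth [273.2 248.1] [0.5177 0.0201 0.046 ] sides [0.0418 0.0025] ang -0.257
```

View pics/crop.png

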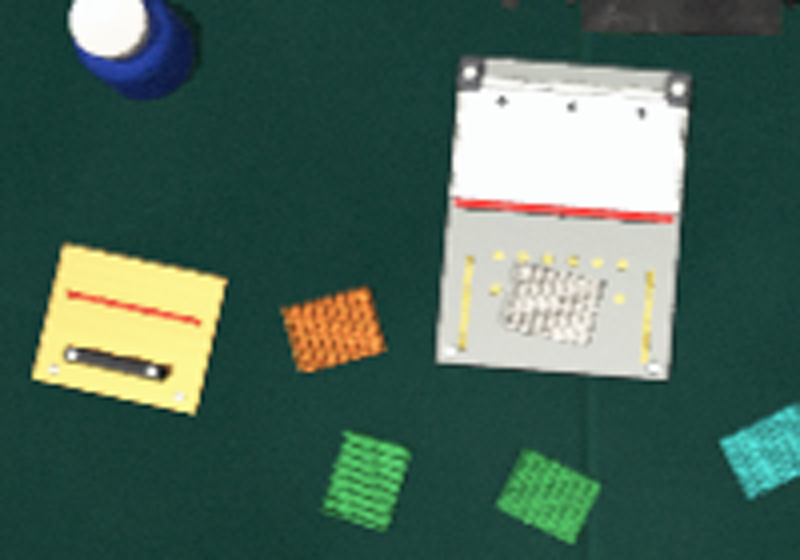

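The crop confirms it: the grey finned block sits on the bed at crop (552,303), which is (283,250) in the full picture, with a yaw of about -0.24. The coloured lookalikes all lie on the bench. The sizes check out: nest 200x152 mm and plate 92x111 mm.

```bash
cat >> h.py <<'E'
from scipy.spatial.transform import Rotation as Ro
def go(x,y,z,yaw):
    o=bot.get_obs(); R=Ro.from_quat(np.roll(o['tool_rot'],-1)).as_matrix()
    s=R.T@(np.array([x,y,z])-o['eef_pos'])*100
    cur=np.arctan2(-R[0,1],R[1,1]); sp=-(yaw-cur); sp=(sp+np.pi/2)%np.pi-np.pi/2
    print('t',round(float(o['t']),2),'eef',np.round(o['eef_pos'],4),'yaw',round(cur,3),'F',np.round(o['contact_force'],1),'w',round(float(o['gripper_width']),3),'ROW',np.round(s,2),round(sp,3),'tilt',np.round(R[:,2],3))
E
python3 -c "
from h import *
go(.515,-.002,.21,-.24)"
```

```text
t 0.1 eef [0.1576 0.6558 0.2304] yaw -0.236 F [-0.2  0.2  0. ] w 1.0 ROW [-50.12 -55.61   2.14] 0.004 tilt [-0.    -0.002 -1.   ]
```

```bash
python3 -m jog '[[-4,-4,0,0],[-30,-35,0,0],[-50,-55.5,0,0],[-50,-55.5,0,0],[-50,-55.5,0,0],[-50,-55.5,0,0],[-50,-55.5,0,0],[-50,-55.5,0,0],[-50,-55.5,0,0],[-50,-55.5,0,0],[-50,-55.5,0,0],[-50,-55.5,0,0],[-50,-55.5,0,0],[-50,-55.5,0,0],[-50,-55.5,0,0],[-50,-55.5,0,0],[-50,-55.5,0,0],[-50,-55.5,0,0],[-50,-55.5,0,0],[-50,-55.5,2,0]]' -1 40
python3 - <<'E'
from h import *
go(.515,-.002,.21,-.24)
E
```

```text
t: 1.77
eef_pos: [0.5172, -0.0032, 0.2138]
tool_rot: [0.003, 0.121, 0.993, 0.0]
contact_force: [0.6, 0.7, 0.0]
gripper_width: 1.0
grasp_force: 0.0
t 1.77 eef [ 0.5172 -0.0032  0.2138] yaw -0.242 F [0.6 0.7 0. ] w 1.0 ROW [0.24 0.06 0.38] -0.002 tilt [ 0.006  0.    -1.   ]
```

```bash
python3 -m jog '[[0,0,0,0],[0,0,0,0],[0,0,0,0]]'
python3 - <<'E'
from h import *
import pickle
go(.515,-.002,.21,-.24)
d=snap('wrist'); pickle.dump(d,open('w1.pkl','wb')); save('w1.png',d['pixels']); print(d['f'],d['cx'],d['cy'],np.round(d['pose'],3))
E
```

```text
t: 2.02
eef_pos: [0.514, 0.0003, 0.2115]
tool_rot: [-0.0, 0.117, 0.993, -0.0]
contact_force: [0.2, 0.4, 0.2]
gripper_width: 1.0
grasp_force: 0.0
t 2.02 eef [5.140e-01 3.000e-04 2.115e-01] yaw -0.235 F [0.2 0.4 0.2] w 1.0 ROW [-0.15 -0.2   0.15] 0.005 tilt [-0.001  0.    -1.   ]
371.64829954431775 324.43756446625514 239.41293557542795 [[ 0.233  0.922  0.31   0.434]
 [ 0.972 -0.221 -0.074  0.021]
 [ 0.001  0.319 -0.948  0.353]
 [ 0.     0.     0.     1.   ]]
```

View pics/w1.png

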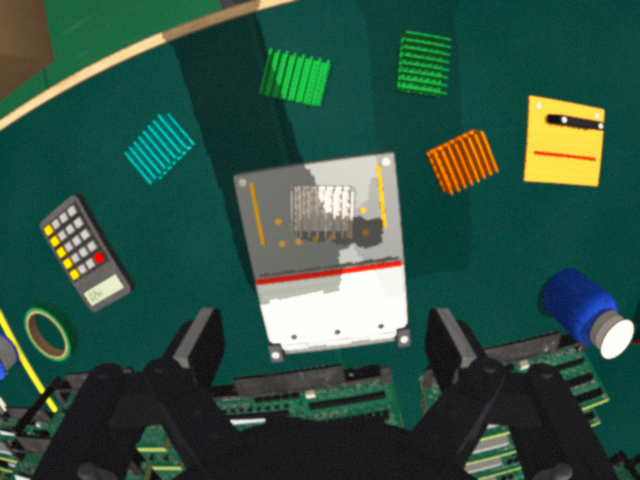

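The wrist view shows the nest at (320,255), the sink at (323,210) with its fins already aligned to the tool, and the shield at (565,140). I'll measure from this view with the fisheye model and depth.

```bash
cat >> h.py <<'E'
def wdir(d,uv):
    uv=np.asarray(uv,float); a=uv-[d['cx'],d['cy']]; r=np.linalg.norm(a,axis=-1,keepdims=True)+1e-9; th=r/d['f']
    return np.concatenate([a/r*np.sin(th),np.cos(th)],-1)
def wpts(d):
    v,u=np.mgrid[0:480,0:640]; k=wdir(d,np.stack([u,v],-1)); k=k/k[...,2:]*d['depth'][...,None]
    T=np.array(d['pose']); return k@T[:3,:3].T+T[:3,3]
def wray(d,uv,h):
    T=np.array(d['pose']); r=wdir(d,np.atleast_2d(uv))@T[:3,:3].T
    return T[:3,3]+r*((h-T[2,3])/r[:,2])[:,None]
def wrect(d,mask,h,name):   # min-area rectangle in the world plane z=h
    cs,_=cv2.findContours(mask.astype(np.uint8),0,1); c=max(cs,key=cv2.contourArea)[:,0]
    W=wray(d,c,h); r=cv2.minAreaRect((W[:,:2]*1000).astype(np.float32)); (x,y),(a,b),an=r
    B=cv2.boxPoints(r); e=B[1]-B[0]; yaw=(np.arctan2(e[1],e[0])+np.pi/4)%(np.pi/2)-np.pi/4
    print(name,'c',round(x,1),round(y,1),'size',round(a,1),round(b,1),'yaw',round(yaw,3)); return np.array([x,y]),yaw
def roi(u0,v0,u1,v1):
    m=np.zeros((480,640),bool); m[v0:v1,u0:u1]=1; return m
def hsv(d): return np.moveaxis(cv2.cvtColor(d['pixels'],cv2.COLOR_RGB2HSV),-1,0)
E
python3 - <<'E'
from h import *
import pickle
d=pickle.load(open('w1.pkl','rb')); P=wpts(d); z=P[...,2]; H,S,V=hsv(d)
for n,uv in dict(bench=(230,130),bed=(350,255),bed2=(268,225),flap=(340,310),plate=(560,170)).items(): print(n,np.round(P[uv[1],uv[0]],4))
m=roi(280,175,370,250)&(z>.028)&(z<.06)
Q=P[m]; r=cv2.minAreaRect((Q[:,:2]*1000).astype(np.float32)); print('sink pts',m.sum(),np.round(r,2))
wrect(d,cv2.morphologyEx((roi(280,175,370,250)&(z>.035)).astype(np.uint8),3,np.ones((7,7))),.046,'sink')
wrect(d,roi(240,250,420,300)&((H<8)|(H>172))&(S>120),.034,'bead')
k=cv2.morphologyEx((roi(225,145,420,370)&(P[...,2]>.012)&(P[...,2]<.05)).astype(np.uint8),2,np.ones((5,5)))
wrect(d,k,.02,'nest')
pm=cv2.morphologyEx((roi(510,85,625,200)&(H>12)&(H<32)&(S>60)&(V>100)).astype(np.uint8),3,np.ones((13,13)))
wrect(d,pm,.004,'plate')
E
```

```text
bench [ 0.4212 -0.0695 -0.0017]
bed [0.5647 0.0148 0.0192]
bed2 [ 0.5168 -0.0537  0.0205]
flap [ 0.6149 -0.0067  0.0314]
plate [0.5308 0.2607 0.0044]Traceback (most recent call last):
  File "<stdin>", line 6, in <module>
    return _wrapfunc(a, 'round', decimals=decimals, out=out)
    return _wrapit(obj, method, *args, **kwds)
    conv = _array_converter(obj)
ValueError: setting an array element with a sequence. The requested array has an inhomogeneous shape after 1 dimensions. The detected shape was (3,) + inhomogeneous part.
```

```bash
python3 - <<'E'
from h import *
import pickle
d=pickle.load(open('w1.pkl','rb')); P=wpts(d); z=P[...,2]; H,S,V=hsv(d)
m=roi(280,175,370,250)&(z>.028)&(z<.06)
Q=P[m]; print('sink pts',m.sum(),cv2.minAreaRect((Q[:,:2]*1000).astype(np.float32)))
wrect(d,cv2.morphologyEx((roi(280,175,370,250)&(z>.035)).astype(np.uint8),3,np.ones((7,7))),.046,'sink')
wrect(d,roi(240,250,420,300)&((H<8)|(H>172))&(S>120),.034,'bead')
k=cv2.morphologyEx((roi(225,145,420,370)&(P[...,2]>.012)&(P[...,2]<.05)).astype(np.uint8),2,np.ones((5,5)))
wrect(d,k,.02,'nest')
pm=cv2.morphologyEx((roi(510,85,625,200)&(H>12)&(H<32)&(S>60)&(V>100)).astype(np.uint8),3,np.ones((13,13)))
wrect(d,pm,.004,'plate')
E
```

```text
sink pts 1078 ((512.7008056640625, -0.5805625915527344), (52.61981201171875, 42.53751754760742), 75.65817260742188)
sink c 513.5 0.6 size 62.1 46.2 yaw -0.236
bead c 571.3 -9.4 size 140.4 6.1 yaw -0.092
nest c 573.1 -9.9 size 155.1 209.9 yaw -0.098
plate c 502.5 274.1 size 111.3 92.1 yaw -0.23
```

The sink centre is at (0.513, 0.000) with yaw about -0.24, and its 52.6x42.5 mm footprint agrees with the given size. Now I'll descend and grip.

```bash
python3 -m jog '[[0.1,0,4,0],[0.1,0,8,0],[0.1,0,12,0],[0.1,0,15,0],[0.1,0,17,0],[0.1,0,18,0],[0.1,0,18.6,0],[0.1,0,18.9,0],[0.1,0,18.9,0],[0.1,0,18.9,0]]' -1 40
python3 -m jog '[[0,0,0,0],[0,0,0,0],[0,0,0,0],[0,0,0,0],[0,0,0,0],[0,0,0,0],[0,0,0,0],[0,0,0,0]]' 1 40
python3 -m jog '[[0,0,-1,0],[0,0,-2,0],[0,0,-4,0],[0,0,-6,0],[0,0,-6,0],[0,0,-6,0]]'
python3 - <<'E'
from h import *
go(.55,-.16,.08,-.2)
E
```

```text
t: 2.9
eef_pos: [0.5143, 0.0003, 0.0235]
tool_rot: [0.001, 0.118, 0.993, 0.0]
contact_force: [-0.4, 0.7, -0.1]
gripper_width: 1.0
grasp_force: 0.0
t: 3.57
eef_pos: [0.5138, 0.0001, 0.0232]
tool_rot: [0.001, 0.118, 0.993, 0.0]
contact_force: [-1.5, -1.0, 6.1]
gripper_width: 0.614
grasp_force: 41.4
t: 4.07
eef_pos: [0.5142, 0.0003, 0.0839]
tool_rot: [0.001, 0.118, 0.993, 0.001]
contact_force: [-0.1, 0.2, -1.2]
gripper_width: 0.614
grasp_force: 42.9
t 4.07 eef [5.142e-01 3.000e-04 8.390e-02] yaw -0.236 F [-0.1  0.2 -1.2] w 0.614 ROW [ -7.22 -14.75   0.39] -0.036 tilt [ 0.003  0.001 -1.   ]
```

```bash
python3 -m jog '[[-1.5,-3,0,0],[-3,-6,0,0],[-4.5,-9,0,0],[-6,-12,0,0],[-7,-14,0,0],[-7.2,-14.7,0,0],[-7.2,-14.7,0,0],[-7.2,-14.7,3,0],[-7.2,-14.7,5,0],[-7.2,-14.7,6.5,0],[-7.2,-14.7,7.3,0],[-7.2,-14.7,7.7,0],[-7.2,-14.7,7.9,0],[-7.2,-14.7,8,0],[-7.2,-14.7,8,0],[-7.2,-14.7,8,0]]'
python3 - <<'E'
from h import *
import pickle
go(.55,-.16,.08,-.2)
d=snap('wrist'); pickle.dump(d,open('w2.pkl','wb')); save('w2.png',d['pixels'])
E
```

```text
t: 5.4
eef_pos: [0.5496, -0.1591, 0.0032]
tool_rot: [0.001, 0.117, 0.993, 0.0]
contact_force: [-0.1, 0.4, 1.1]
gripper_width: 0.612
grasp_force: 43.0
t 5.4 eef [ 0.5496 -0.1591  0.0032] yaw -0.235 F [-0.1  0.4  1.1] w 0.612 ROW [-0.07 -0.08 -7.68] -0.035 tilt [ 0.002  0.    -1.   ]
```

View pics/w2.png

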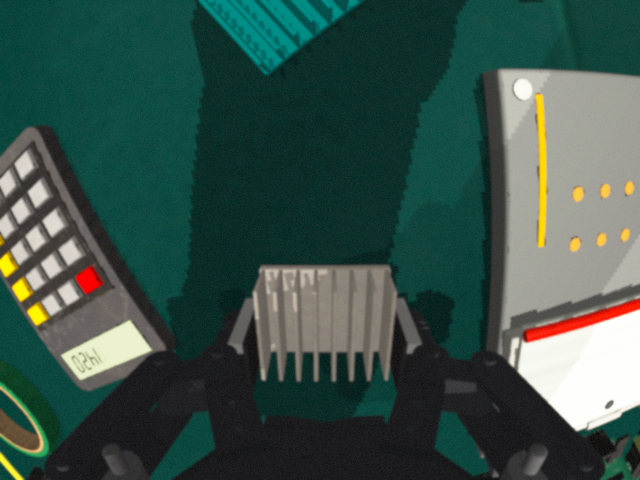

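The heat sink stands upright on the bench between the fingers (320,325). The calculator (90,270) and the nest (560,220) are both clear. I'll release with a small opening and lift.

```bash
python3 -m jog '[[0,0,0,0],[0,0,0,0],[0,0,0,0],[0,0,0,0],[0,0,0,0]]' -0.55 40
python3 -m jog '[[0,0,-1,0],[0,0,-3,0],[0,0,-6,0],[0,0,-10,0],[0,0,-14,0],[0,0,-16,0],[0,0,-16,0],[0,0,-16,0]]'
python3 - <<'E'
from h import *
go(.50,.26,.17,-.225)
d=snap('wrist');P=wpts(d);z=P[...,2]
u,v=[int(k) for k in np.argwhere(np.linalg.norm(P-[.55,-.16,.015],axis=-1)<.02).mean(0)[::-1]]; print(u,v)
m=(np.linalg.norm(P[...,:2]-[.55,-.16],axis=-1)<.05)&(z>.008)&(z<.06); Q=P[m]
print(m.sum(),cv2.minAreaRect((Q[:,:2]*1000).astype(np.float32)),np.percentile(Q[:,2],[5,50,95]).round(4))
E
```

```text
t: 5.87
eef_pos: [0.5489, -0.1597, 0.0023]
tool_rot: [0.0, 0.118, 0.993, -0.0]
contact_force: [-0.8, 0.6, 0.5]
gripper_width: 0.777
grasp_force: 0.0
t: 6.53
eef_pos: [0.5497, -0.1598, 0.1641]
tool_rot: [0.002, 0.118, 0.993, 0.0]
contact_force: [-0.2, 0.1, 0.4]
gripper_width: 0.779
grasp_force: 0.0
t 6.53 eef [ 0.5497 -0.1598  0.1641] yaw -0.236 F [-0.2  0.1  0.4] w 0.779 ROW [14.64 39.65 -0.61] -0.011 tilt [ 0.003  0.    -1.   ]
322 220
1351 ((548.398681640625, -157.561767578125), (52.27641677856445, 42.25935363769531), 76.47415924072266) [0.0105 0.0249 0.0264]
```

The sink is released and upright at (0.548, -0.158), top height 26 mm. Next I'll go over the shield with the fingers open and look.

```bash
python3 -m jog '[[1,3,0,0],[14.6,39.6,-0.6,0],[14.6,39.6,-0.6,0],[14.6,39.6,-0.6,0],[14.6,39.6,-0.6,0],[14.6,39.6,-0.6,0],[14.6,39.6,-0.6,0],[14.6,39.6,-0.6,0],[14.6,39.6,-0.6,0],[14.6,39.6,-0.6,0],[14.6,39.6,-0.6,0],[14.6,39.6,-0.6,0],[14.6,39.6,-0.6,0],[14.6,39.6,-0.6,0],[14.6,39.6,-0.6,0],[14.6,39.6,-0.6,0]]' -1 60
python3 - <<'E'
from h import *
import pickle
d=snap('wrist'); pickle.dump(d,open('w3.pkl','wb')); save('w3.png',d['pixels'])
go(.48,.279,.1,-.225); print(np.round(bot.get_obs()['q'],3))
P=wpts(d);z=P[...,2];H,S,V=hsv(d)
y=((H>12)&(H<32)&(S>60)&(V>80)&(np.linalg.norm(P[...,:2]-[.50,.273],axis=-1)<.09)).astype(np.uint8)
pm=cv2.morphologyEx(y,3,np.ones((35,35)))
c,yw=wrect(d,pm,.004,'plate')
near=np.linalg.norm(P[...,:2]-c/1000,axis=-1)<.06
Q=P[near&(z>.02)&(z<.036)]; print('bar',len(Q),cv2.minAreaRect((Q[:,:2]*1000).astype(np.float32)),np.median(Q[:,2]))
wrect(d,near&(z>.024)&(z<.04),.03,'bar')
wrect(d,near&((H<8)|(H>172))&(S>120),.004,'red')
print(c+24*-np.array([np.cos(yw),np.sin(yw)]))
E
```

```text
t: 7.92
eef_pos: [0.4997, 0.2576, 0.168]
tool_rot: [-0.0, 0.119, 0.993, -0.0]
contact_force: [-0.3, 0.2, -0.4]
gripper_width: 0.998
grasp_force: 0.0
t 7.97 eef [0.4997 0.2579 0.1682] yaw -0.238 F [ 0.3  0.4 -0.1] w 1.002 ROW [2.41 1.58 6.82] -0.013 tilt [-0.    -0.001 -1.   ]
[-0.854  0.375  0.335  1.909 -0.156  0.884  0.892]
plate c 502.1 274.8 size 109.9 92.1 yaw -0.23
bar 1142 ((479.2806091308594, 280.2189025878906), (63.880367279052734, 10.485260963439941), 76.9498062133789) 0.02902479967727356
bar c 478.4 280.4 size 63.4 10.3 yaw -0.231
red c 516.0 271.5 size 86.9 2.5 yaw -0.224
[478.76522255 280.28619766]
```

View pics/w3.png

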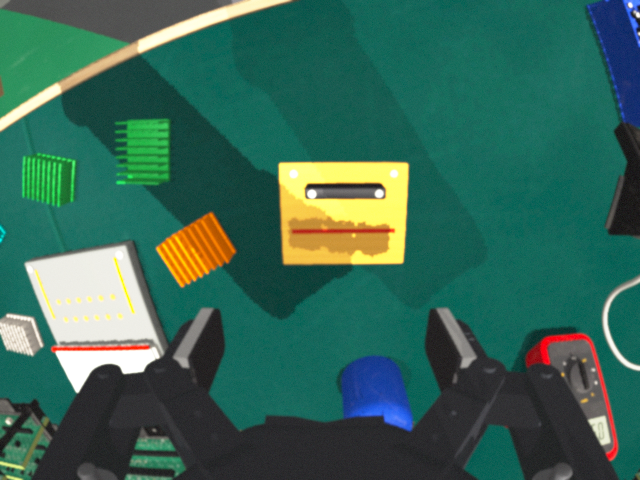

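The wrist view shows the bar at (345,191), the red line at (342,231) and the plate's front edge facing the image bottom. The bar measures 64x10 mm at (0.4788, 0.2803), which agrees with the plate's centre. Now I'll turn 90° over it.

```bash
python3 -m jog '[[2.56,1.68,2,-0.12],[2.56,1.68,4,-0.24],[2.56,1.68,6,-0.36],[2.56,1.68,6.8,-0.48],[2.56,1.68,6.8,-0.6],[2.56,1.68,6.8,-0.72],[2.56,1.68,6.8,-0.84],[2.56,1.68,6.8,-0.96],[2.56,1.68,6.8,-1.08],[2.56,1.68,6.8,-1.2],[2.56,1.68,6.8,-1.32],[2.56,1.68,6.8,-1.44],[2.56,1.68,6.8,-1.58],[2.56,1.68,6.8,-1.58],[2.56,1.68,6.8,-1.58],[2.56,1.68,6.8,-1.58]]' -0.1 60
python3 - <<'E'
from h import *
d=snap('wrist'); P=wpts(d);z=P[...,2]
near=np.linalg.norm(P[...,:2]-[.479,.28],axis=-1)<.045
Q=P[near&(z>.02)&(z<.036)]; print('bar',len(Q),cv2.minAreaRect((Q[:,:2]*1000).astype(np.float32)),np.median(Q[:,2]))
go(.4788,.2803,.007,-.23+np.pi/2); print(np.round(bot.get_obs()['q'],3))
E
```

```text
t: 9.3
eef_pos: [0.4787, 0.2813, 0.1003]
tool_rot: [0.0, -0.621, 0.784, -0.0]
contact_force: [-0.3, -0.1, 0.1]
gripper_width: 0.551
grasp_force: 0.0
bar 1623 ((479.00677490234375, 279.5376892089844), (62.9565315246582, 10.036928176879883), 76.99010467529297) 0.029081311259874204
t 9.35 eef [0.4786 0.2815 0.1003] yaw 1.341 F [-0.8  0.   0.5] w 0.55 ROW [ 0.11 -0.04  9.33] -0.0 tilt [ 0. -0. -1.]
[-0.579  0.446 -0.081  1.952  0.052  0.745  2.22 ]
```

q7 is at 2.22 and would approach its limit at the nest, so I'll use the half-turn-equivalent grasp.

```bash
python3 -m jog '[[0,0,0,0.12],[0,0,0,0.24],[0,0,0,0.36],[0,0,0,0.48],[0,0,0,0.6],[0,0,0,0.72],[0,0,0,0.84],[0,0,0,0.96],[0,0,0,1.08],[0,0,0,1.2],[0,0,0,1.32],[0,0,0,1.44],[0,0,0,1.56],[0,0,0,1.57],[0,0,0,1.57]]' -0.1 60
python3 -m jog '[[0,0,0,0.12],[0,0,0,0.24],[0,0,0,0.36],[0,0,0,0.48],[0,0,0,0.6],[0,0,0,0.72],[0,0,0,0.84],[0,0,0,0.96],[0,0,0,1.08],[0,0,0,1.2],[0,0,0,1.32],[0,0,0,1.44],[0,0,0,1.57],[0,0,0,1.57],[0,0,0,1.57]]' -0.1 60
python3 - <<'E'
from h import *
d=snap('wrist'); P=wpts(d);z=P[...,2]
near=np.linalg.norm(P[...,:2]-[.479,.28],axis=-1)<.045
Q=P[near&(z>.02)&(z<.036)]; print('bar',len(Q),cv2.minAreaRect((Q[:,:2]*1000).astype(np.float32)),np.median(Q[:,2]))
go(.4788,.2803,.007,-.23-np.pi/2); print(np.round(bot.get_obs()['q'],3))
E
```

```text
t: 10.6
eef_pos: [0.4783, 0.2821, 0.1003]
tool_rot: [0.0, 0.112, 0.994, -0.0]
contact_force: [-0.9, 0.2, -0.4]
gripper_width: 0.55
grasp_force: 0.0
t: 11.85
eef_pos: [0.4784, 0.2819, 0.1002]
tool_rot: [0.0, 0.78, 0.625, -0.0]
contact_force: [0.6, -0.1, 0.3]
gripper_width: 0.551
grasp_force: 0.0
bar 1580 ((479.3946533203125, 280.9153137207031), (63.41325759887695, 9.823111534118652), 77.1686782836914) 0.02900649378081413
t 11.9 eef [0.4784 0.2819 0.1002] yaw -1.791 F [-0.2  0.  -1. ] w 0.549 ROW [-0.14  0.07  9.32] 0.01 tilt [-0. -0. -1.]
[-1.186  0.545  0.716  1.992 -0.502  0.786 -0.396]
```

```bash
python3 -m jog '[[-0.14,0.05,3,0.01],[-0.14,0.05,6,0.01],[-0.14,0.05,8,0.01],[-0.14,0.05,8.8,0.01],[-0.14,0.05,9.2,0.01],[-0.14,0.05,9.2,0.01],[-0.14,0.05,9.2,0.01]]' -0.1 60
python3 -m jog '[[0,0,0,0],[0,0,0,0],[0,0,0,0],[0,0,0,0],[0,0,0,0],[0,0,0,0],[0,0,0,0],[0,0,0,0]]' 1 60
python3 -c "
from h import *
go(.479,.281,.1,-.23-np.pi/2)"
```

```text
t: 12.48
eef_pos: [0.4795, 0.2805, 0.0092]
tool_rot: [0.0, 0.785, 0.62, 0.001]
contact_force: [0.5, -0.2, -1.3]
gripper_width: 0.554
grasp_force: 0.0
t: 13.15
eef_pos: [0.4792, 0.2808, 0.0093]
tool_rot: [-0.0, 0.785, 0.619, 0.001]
contact_force: [-2.2, 0.2, 6.3]
gripper_width: 0.105
grasp_force: 60.4
t 13.15 eef [0.4792 0.2808 0.0093] yaw -1.806 F [-2.2  0.2  6.3] w 0.105 ROW [ 0.03 -0.02 -9.07] -0.005 tilt [ 0.001  0.001 -1.   ]
```

The bar is gripped, with a width reading of about 9 mm and 60 N. Lift and check.

```bash
python3 -m jog '[[0,0,-1,0],[0,0,-2,0],[0,0,-4,0],[0,0,-7,0],[0,0,-8,0],[0,0,-8,0],[0,0,-8,0]]'
python3 -c "
from h import *
go(.4883,-.0032,.09,-.09-np.pi/2)"
```

```text
t: 13.73
eef_pos: [0.4786, 0.2808, 0.0887]
tool_rot: [-0.0, 0.785, 0.62, 0.001]
contact_force: [-0.7, 0.0, -1.7]
gripper_width: 0.095
grasp_force: 59.3
t 13.73 eef [0.4786 0.2808 0.0887] yaw -1.805 F [-0.7  0.  -1.7] w 0.095 ROW [-27.4    7.55  -0.16] -0.145 tilt [ 0.001  0.001 -1.   ]
```

```bash
python3 -m jog '[[-3,0.8,0,0],[-6,1.6,0,0],[-9,2.5,0,0],[-12,3.3,0,-0.03],[-15,4.1,0,-0.06],[-18,5,0,-0.09],[-21,5.8,0,-0.12],[-24,6.6,0,-0.14],[-26,7.2,0,-0.145],[-27.2,7.5,0,-0.145],[-27.4,7.5,0,-0.145],[-27.4,7.5,0,-0.145],[-27.4,7.5,0,-0.145],[-27.4,7.5,0,-0.145]]'
python3 - <<'E'
from h import *
import pickle
go(.4883,-.0032,.09,-.09-np.pi/2)
for n in('wrist','top'):
    d=snap(n); pickle.dump(d,open(n+'4.pkl','wb')); save(n+'4.png',d['pixels'])
d=pickle.load(open('wrist4.pkl','rb'));P=wpts(d);z=P[...,2];H,S,V=hsv(d)
red=((H<8)|(H>172))&(S>120)
for nm,lo,hi in(('red on plate',.075,.105),('bead',.025,.042),):
    Q=P[red&(z>lo)&(z<hi)&(np.abs(P[...,1])<.12)&(P[...,0]>.45)&(P[...,0]<.62)]; print(nm,len(Q),Q.mean(0).round(4),cv2.minAreaRect((Q[:,:2]*1000).astype(np.float32)))
y=(H>12)&(H<32)&(S>60)&(V>80)&(z>.065)&(z<.1); Q=P[y]; print('plate',len(Q)); A=np.c_[Q[:,:2]-Q[:,:2].mean(0),np.ones(len(Q))]
k=np.linalg.lstsq(A,Q[:,2],rcond=None)[0]; print('plane',k.round(4), cv2.minAreaRect((Q[:,:2]*1000).astype(np.float32)))
E
```

```text
t: 14.9
eef_pos: [0.4875, -0.0021, 0.0878]
tool_rot: [-0.0, 0.737, 0.675, -0.0]
contact_force: [0.3, 0.3, -0.6]
gripper_width: 0.097
grasp_force: 59.3
t 14.9 eef [ 0.4875 -0.0021  0.0878] yaw -1.659 F [ 0.3  0.3 -0.6] w 0.097 ROW [-0.1   0.09 -0.22] 0.002 tilt [-0.001  0.    -1.   ]
red on plate 972 [0.5255 0.0066 0.0823] ((499.8161315917969, 4.724094390869141), (72.03116607666016, 55.95505905151367), 85.14904022216797)
bead 420 [0.5765 0.0482 0.0345] ((576.7029418945312, 48.089515686035156), (26.02381134033203, 5.705868721008301), 85.57758331298828)
plate 23993
plane [-0.0029 -0.0027  0.0817] ((511.23876953125, -4.552272796630859), (108.78244018554688, 90.02033233642578), 85.11526489257812)
```

View pics/wrist4.png

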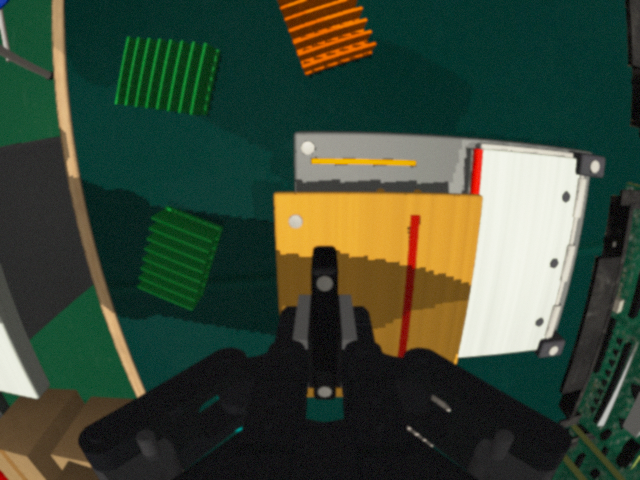

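The plate hangs level (tilt 0.004) and square, centred at (0.511, -0.005), with its front edge about 13 mm short of the lip. The picture shows the plate's front edge at column 470 and the bead at (476,170). Lowering onto the bed.

```bash
python3 -m jog '[[0,0,2,0],[0,0,4,0],[0,0,5,0],[0,0,5.4,0],[0,0,5.7,0],[0,0,5.7,0],[0,0,5.7,0],[0,0,5.7,0]]'
python3 -m jog '[[0,0,0.05,0],[0,0,0.1,0],[0,0,0.15,0],[0,0,0.2,0],[0,0,0.2,0],[0,0,0.2,0],[0,0,0.2,0]]'
```

```text
t: 15.67
eef_pos: [0.4883, -0.0035, 0.0319]
tool_rot: [0.0, 0.738, 0.675, 0.001]
contact_force: [0.6, 0.2, -0.7]
gripper_width: 0.098
grasp_force: 59.2
t: 16.25
eef_pos: [0.4878, -0.0036, 0.0293]
tool_rot: [0.0, 0.738, 0.675, 0.0]
contact_force: [-1.4, -0.5, -0.9]
gripper_width: 0.101
grasp_force: 59.3
```

```bash
python3 -m jog '[[0,0,0.05,0],[0,0,0.1,0],[0,0,0.1,0],[0,0,0.1,0]]'
python3 - <<'E'
from h import *
L=np.array([.569,-.0105]);c,s=np.cos(-.09),np.sin(-.09)
go(*(L+[(-.041)*c,(-.041)*s]),.0293,-.09-np.pi/2)
d=snap('wrist');P=wpts(d);z=P[...,2];H,S,V=hsv(d)
y=(H>12)&(H<32)&(S>60)&(V>80)&(z>.018)&(z<.032)&(np.linalg.norm(P[...,:2]-[.511,-.005],axis=-1)<.08); y=cv2.morphologyEx(y.astype(np.uint8),2,np.ones((3,3)))>0
Q=P[y]; k=np.linalg.lstsq(np.c_[Q[:,:2]-Q[:,:2].mean(0),np.ones(len(Q))],Q[:,2],rcond=None)[0]
print('plane',k.round(4), cv2.minAreaRect((Q[:,:2]*1000).astype(np.float32)))
E
```

```text
t: 16.58
eef_pos: [0.4879, -0.0035, 0.0292]
tool_rot: [-0.0, 0.738, 0.674, 0.0]
contact_force: [-4.0, 0.8, 15.8]
gripper_width: 0.102
grasp_force: 61.6
t 16.58 eef [ 0.4879 -0.0035  0.0292] yaw -1.661 F [-4.   0.8 15.8] w 0.102 ROW [ 0.04  4.04 -0.01] -0.0 tilt [ 0.     0.001 -1.   ]
plane [-0.0035 -0.0134  0.023 ] ((512.8639526367188, -3.7633743286132812), (121.95364379882812, 92.09933471679688), 85.24763488769531)
```

Contact is at 15.8 N. I'll ease off a little and slide in steps.

```bash
python3 -m jog '[[0,0,-0.08,0],[0,0.3,-0.08,0],[0,0.6,-0.08,0],[0,0.9,-0.08,0],[0,1.2,-0.08,0],[0,1.5,-0.08,0],[0,1.8,-0.08,0],[0,2,-0.08,0],[0,2,-0.08,0]]'
python3 - <<'E'
from h import *
go(.528,-.0068,.0293,-.09-np.pi/2)
d=snap('wrist');P=wpts(d);z=P[...,2];H,S,V=hsv(d);save('w5.png',d['pixels'])
red=((H<8)|(H>172))&(S>120)&(z>.028)&(z<.042)&(np.linalg.norm(P[...,:2]-[.571,-.0095],axis=-1)<.085)
Q=P[red]; print('bead',len(Q),Q.mean(0).round(4),cv2.minAreaRect((Q[:,:2]*1000).astype(np.float32)))
E
```

```text
t: 17.38
eef_pos: [0.5067, -0.0055, 0.0292]
tool_rot: [-0.001, 0.738, 0.674, -0.001]
contact_force: [-5.3, 0.8, 11.0]
gripper_width: 0.102
grasp_force: 60.9
t 17.38 eef [ 0.5067 -0.0055  0.0292] yaw -1.661 F [-5.3  0.8 11. ] w 0.102 ROW [ 0.06  2.13 -0.01] -0.0 tilt [-0.002  0.001 -1.   ]
bead 2675 [0.5731 0.0156 0.0345] ((567.0093383789062, -6.231986999511719), (82.21678161621094, 112.00789642333984), 26.16216468811035)
```

View pics/w5.png

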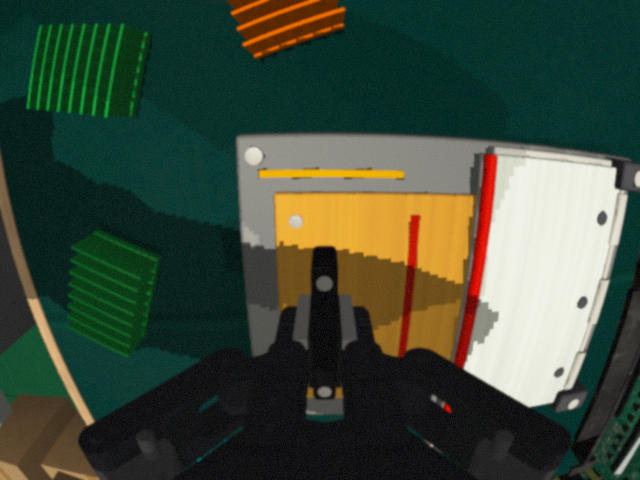

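The plate's front has gone under the lip. The visible edge at column 473 is the flap's front face, because the plate edge stood at column 481 in the same hand-fixed view before. The bead height is unchanged at 34.5 mm. Continuing the slide.

```bash
python3 -m jog '[[0.05,0.3,0,0],[0.05,0.6,0,0],[0.05,0.9,0,0],[0.05,1.2,0,0],[0.05,1.5,0,0],[0.05,1.8,0,0],[0.05,2.1,0,0],[0.05,2.2,0,0],[0.05,2.2,0,0],[0.05,2.2,0,0]]'
python3 - <<'E'
from h import *
go(.529,-.0068,.0293,-.09-np.pi/2)
d=snap('wrist');P=wpts(d);z=P[...,2];H,S,V=hsv(d);save('w6.png',d['pixels'])
red=((H<8)|(H>172))&(S>120)&(np.linalg.norm(P[...,:2]-[.571,-.0095],axis=-1)<.085)
for n,m in(('bead',red&(z>.03)&(z<.045)),('line',red&(z>.018)&(z<.027))):
    Q=P[m]; p=np.polyfit(Q[:,1],Q[:,0],1); print(n,len(Q),Q.mean(0).round(4),'x at y=.02',np.polyval(p,.02).round(4),'slope',p[0].round(3))
E
```

```text
t: 18.27
eef_pos: [0.5289, -0.007, 0.0292]
tool_rot: [-0.001, 0.738, 0.674, -0.0]
contact_force: [-4.8, 0.8, 9.0]
gripper_width: 0.099
grasp_force: 60.7
t 18.27 eef [ 0.5289 -0.007   0.0292] yaw -1.661 F [-4.8  0.8  9. ] w 0.099 ROW [ 0.02  0.01 -0.01] -0.0 tilt [-0.002  0.001 -1.   ]
bead 2572 [0.5741 0.0217 0.0345] x at y=.02 0.574 slope 0.094
line 994 [0.5676 0.0019 0.0236] x at y=.02 0.5692 slope 0.092
```

View pics/w6.png

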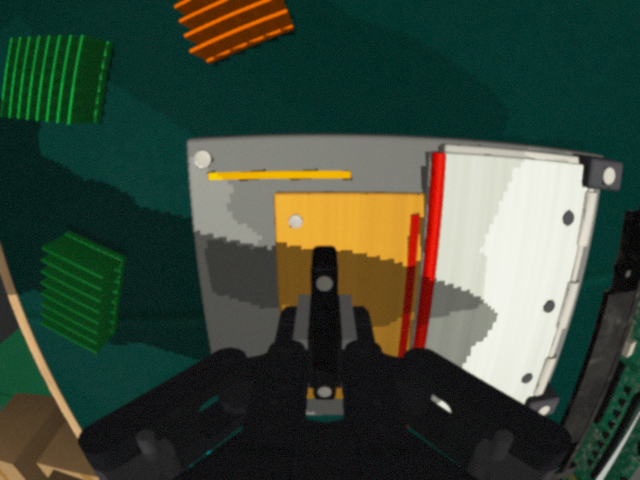

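The red line sits about 2.5 mm short of the lip, so the front is about 28 mm under. The flap is level (bead height 34.5 mm) and the push is 9 N. I'll check that it holds steady.

```bash
python3 -m jog '[[0,0,0.01,0],[0,0,0.01,0],[0,0,0.01,0],[0,0,0.01,0],[0,0,0.01,0],[0,0,0.01,0],[0,0,0.01,0],[0,0,0.01,0]]'; python3 -m jog '[[0,0,0,0],[0,0,0,0],[0,0,0,0],[0,0,0,0],[0,0,0,0],[0,0,0,0]]'
```

```text
t: 18.98
eef_pos: [0.5289, -0.007, 0.0293]
tool_rot: [-0.001, 0.738, 0.674, -0.0]
contact_force: [-4.6, 0.5, 10.4]
gripper_width: 0.106
grasp_force: 60.9
t: 19.48
eef_pos: [0.5288, -0.007, 0.0293]
tool_rot: [-0.001, 0.738, 0.674, -0.0]
contact_force: [-5.3, -0.0, 10.2]
gripper_width: 0.104
grasp_force: 60.9
```

It holds steady at 10 N, so I'll hand in.

```bash
python3 -c "
from station import bot
print(bot.hand_in())"
```

```text
the job is handed in; nothing more can be done
None
```

The job is handed in, with no verdict returned: by my measurements the heat sink stands upright on the bench beside the nest, and the shield plate's front edge is about 28 mm under the level flap, held by its bar and pressed onto the bed at about 10 N.

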